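Open the power pack's weather cover and switch on its outlets

TASK

Switch on the outlets of the portable power pack on the bench: with the fingertips, lift its hinged weather cover gently by the front lip and flip it over past upright so that it leans back against its stop and stays open by itself, then press the raised front half of the wide rocker switch under it fully home. Grip and lift nothing, do not shove the pack along or tip it, and leave the narrow rocker switch beside it and the tape measure, screwdriver and battery around it alone.

Things in the scene. Friction and masses are not known exactly. Their poses are not given: they have to be found in the camera images.
- power_pack: loose grey and black plastic battery power pack, 2.6 kg, 120 (x) x 190 (y) x 100 mm high without cover; origin under its centre, z up, -x its front (towards the robot), +x its hinge side, y its left. Finger scoop under the cover's lip: 84 mm wide, 16 deep, 36 high from the case top down. Top panel at height 100 mm: outlets at the back, wide rocker front left (+y), narrow rocker front right
- cover (a joint): angle of the light grey weather cover: 0 closed, 2.0 rad leaning back on its stop. Light free hinge: falls shut below about 1.3 rad, falls open by itself beyond about 1.4. 0.13 kg hollow shell (3 mm walls, open underneath), 186 mm wide, 123 mm from hinge to front wall, 22 mm high; 1 N at the lip lifts it
- cover_lip (a point): middle of the front lower edge of the cover's thumb lip; moves with the cover. The lip is 72 mm wide (y), 4 mm thick, stands 14 mm out from the cover's front wall, flush with its lower edge. Closed, this point is 101 mm high, 13.5 mm in front of the case's front face; 137 mm from the hinge axis
- cover_hinge (a point): middle of the cover's hinge axis on the back upper edge of the case (63.5 mm behind the pack's origin, 100 mm high); the axis runs along the pack's y; frame parallel to the pack's
- outlet_switch (a joint): angle of the wide rocker: 0 off (front half raised), 0.36 rad on (front half level, 105 mm high). Stiff (about 2 N at the front half), stays where left, so press it to its stop. 34 mm wide (y), 40 mm long (x), its two faces form a shallow V about a pivot at pack (-18, +36, 105) mm
- outlet_switch_face (a point): point on the top of the wide rocker's front half, 14 mm in front of its pivot; about 110 mm high while off, 105 mm when on; moves with the rocker; under the cover while that is closed
- lamp_switch (a joint): angle of the narrow rocker (15 mm wide, 40 mm long, pivot at pack (-18, -42, 105) mm): 0 off; to be left off
- tape_measure: yellow tape measure, 68 x 102 x 36 mm, lying to the right of the pack and behind; bystander
- driver_red: screwdriver with a red handle, 219 mm long, 31 mm thick, lying crosswise in front of the pack; bystander
- battery_pack: black tool battery, 76 x 118 x 64 mm, on the left-hand table; bystander

How it is judged (in metres and radians):
On the way, in this order (a step that is already met when the one before it is completed fails the run):
1. the cover stands open past upright, at rest, with no finger on it (value of joint cover above 1.85 rad and contact force between the fingers and cover below 0.05 N), for 0.3 s.
2. the wide rocker is pressed fully home (value of joint outlet_switch above 0.3 rad), for 0.1 s.
At the end, for the whole second after the job is handed in: the cover rests open (over 1.85 of 2.0 rad) untouched, the wide rocker is on (over 0.3 of 0.36 rad), the narrow one still off (under 0.1 rad), the pack stands level within 40 mm of where it stood, and tape measure, screwdriver and battery are within 30 mm of where they lay (value of joint cover above 1.85 rad and velocity of joint cover between -0.1 and 0.1 rad/s and value of joint outlet_switch above 0.3 rad and value of joint lamp_switch below 0.1 rad and distance of power_pack from where it was at the start of the episode below 0.04 m and angle between power_pack's own z axis and vertical below 0.05 rad and distance of each of tape_measure, driver_red, battery_pack from where it was at the start of the episode below 0.03 m).
It fails at once if the pack is lifted or tipped (height (world z) of power_pack above 0.012 m or angle between power_pack's own z axis and vertical above 0.12 rad).
It fails at once if the pack is shoved more than 40 mm (distance of power_pack from where it was at the start of the episode above 0.04 m).
It fails at once if the cover is gripped or forced (over 25 N) (contact force between the fingers and cover above 25 N).
It fails at once if the narrow rocker is pressed (value of joint lamp_switch above 0.1 rad).
It fails at once if a bystander is moved more than 30 mm or lifted (distance of any of tape_measure, driver_red, battery_pack from where it was at the start of the episode above 0.03 m).
It also fails if it takes over 45 s, if anything falls off the work surface, if the arm or the gripper's body presses on something with over 40 N, if the wrist force passes 120 N, or if a joint passes its speed limit or range.

ROBOT

A 7-joint arm with a two-finger parallel gripper is mounted at the origin on a cart in front of the work surface, level with it; the furniture and walls round the work are solid. World frame = base frame: x ahead of the robot, y to its left, z up, the work surface at z = 0. Lengths are in m, angles in degrees, forces in N, time in s.
With the tool pointing down it reaches from about 0.425 to 0.875 m from the base axis. Payload 4.7 kg.
Tool frame: the origin (TCP) lies midway between the tips of the shut fingers; the grasp point (between the pads) lies 19 mm behind it (env.grip_depth is the distance from the TCP to the grasp point, in m); z points along the fingers, y is the line along which they close (so a half turn about z gives the same grasp; the last joint's range is limited). The gripper opens to 87 mm and grips with 3 to 60 N. Pads are 19 mm wide; open, the fingers measure 117 mm over their backs; the gripper's body (75 mm by 190 mm) begins 51 mm behind the grasp point.
Start: joints at [69.391, 18.392, -4.016, 83.108, 1.295, 78.541, -3.26], TCP at [0.237, -0.605, 0.223] pointing down, gripper open.
Joint ranges: [-163.93, 163.93], [-17.29, 119.83], [-79.2, 71.16], [3.27, 140.29], [-89.18, 269.18], [5.43, 117.66], [-154.24, 154.24]. Speed limits (degrees/s): [147.25, 147.25, 180, 180, 180, 180, 180].

INTERFACE

Orientations are given as [roll, pitch, yaw] about the fixed x, y, z axes, in that order (R = Rz(yaw) Ry(pitch) Rx(roll)).
In Python, from cell import get_obs, optics, env, nets gives the robot as it stands.
- The arm moves only by the shell command python3 -m creep 'ROWS' [FORCE]. ROWS is JSON, a list of rows, each an object of numbers: "wx", "wy", "wz": the turn, a rotation vector about the tool's x, y, z in degrees; "tx", "ty", "tz": the shift along the tool's x, y, z in mm; "gripper": the opening, from -1 (shut) to 1 (fully open). A call has 1 to 5 rows; each row is the pose to reach, as a shift and turn from the pose commanded when the call began, along the tool's axes at that moment; what a row does not reach only later rows make up. A row lasts 1/12 s, in which the tool goes at most 41.7 mm and 7.16 degrees, less where a joint would pass 70% of its speed; a pose out of reach is approached as far as the arm can. A call with a gripper value outside its range is refused whole. The fingers move at their own pace and stop on an object; FORCE is the grip in N (left out, the last holds). Time passes only in rows, so rows that repeat a pose let the fingers close. It gives the time, the measured TCP pose, the force, the opening and the grip force at its end, in the units of the state.
- get_obs(): the state, without advancing time (a new reading comes with each control period).
- optics.read_camera(name): name is "scene" or "top" or "wrist"; returns (picture, depth): 480x640x3 uint8, red, green, blue; 480x640 float32, m along the optical axis (not along the pixel's ray), 0 where there is no reading.
- optics.camera_info(name): a dict with "fovy" (degrees; the focal length in pixels is half the picture's height over the tangent of half this angle, whatever the lens; pixels are square), "cx", "cy" (the principal point, pixels), "k1" (the pictures are not rectified: a ray, as slopes to the right and down, at radius r is drawn at 1 + k1 r^2 times it, then the intrinsics apply), "R" (3x3) and "t" (3): a world point X has camera coordinates R X + t; the wrist camera has in their place "tool_from_camera" (4x4, takes a point from camera to tool coordinates, whose origin is the TCP and whose axes are the flange's). Camera axes: x right, y down, z forward; pixel columns grow to the right and rows downward; lengths in m; the calibration is good to about 2 mm. A picture is of the moment at which its call begins: read the wrist's pose just before it. camera_info takes no time and is no camera call.
- env.sign_off(): hands the job in; it is judged then, once.
Trained networks look in the newest picture that a camera, given by its name, has taken for a name from the list of things; names that differ only in an ending like _2 or _b are one class to them, and where a whole thing is asked for, a point or a joint stands for the part that bears it (a point fixed in the world has none). Each returns a list of dicts, best first, with "confidence" (0 to 1); they miss things now and then, are a little off and sometimes report something else, mostly with a low value. They report only what shows in the picture. A call takes as long as a camera call.
- nets.look_for(query, camera): "point" ([x, y, z] in m, in world coordinates, good to about 4 mm: the middle of the surface that is visible of it).
- nets.place_of(query, camera): "point" ([x, y, z] in m, in world coordinates, good to about 4 mm: a listed point, or the origin of a listed thing).
The state is a dict: "time_s": time; "qpos": joint angles; "joint_velocities": joint speeds; "effort": joint torques, N m; "tool_pos": TCP position; "tool_rot": TCP orientation; "force": force on the tool from outside, world axes, zero at the start; "wrist_torque": the same for the moment, N m; "grip_width": finger opening in m; "grasp_force": force on a finger pad.
Only numpy, scipy, OpenCV 4.12 (cv2) and the standard library are available. Lean on these libraries where they do the work, as an engineer would, in place of code of your own. Each camera call takes 0.05 s, during which the arm holds its last target. There are 200 camera calls.

## Working session

There is one attempt and no reset: what is moved stays moved. The work goes in short steps, Python scripts to look and compute and a shell command to move; the robot and the scene stay as the last step left them, time stands still between calls to the robot, and variables do not carry over. Pictures are saved under pics/ and viewed, at most 10 in all, crops included, and the job is handed in when it is done.

```bash
ls; mkdir -p pics; cat > h.py <<'E'
import numpy as np, cv2
from cell import get_obs, optics, env, nets
from scipy.spatial.transform import Rotation as Ro
def cloud(name):
    o=get_obs(); im,d=optics.read_camera(name); c=optics.camera_info(name)
    f=240/np.tan(np.radians(c['fovy']/2))
    K=np.array([[f,0,c['cx']],[0,f,c['cy']],[0,0,1]])
    v,u=np.mgrid[:480,:640]
    p=cv2.undistortPoints(np.stack([u,v],-1).reshape(-1,1,2).astype(np.float64),K,np.array([c['k1'],0,0,0.])).reshape(480,640,2)
    P=np.dstack([p*d[...,None],d])
    if 'R' in c: W=(P-np.array(c['t']))@np.array(c['R'])
    else:
        T=np.array(c['tool_from_camera']); P=P@T[:3,:3].T+T[:3,3]
        W=P@Ro.from_euler('xyz',o['tool_rot'],degrees=True).as_matrix().T+o['tool_pos']
    W[d==0]=np.nan
    return im,W
def save(im,n): cv2.imwrite('pics/'+n,im[...,::-1])
def tool():
    o=get_obs(); return np.array(o['tool_pos']),Ro.from_euler('xyz',o['tool_rot'],degrees=True).as_matrix()
E
python3 - <<'E'
from h import *
o=get_obs();print({k:np.round(v,3) for k,v in o.items()})
for cam in('scene','top'):
    im,W=cloud(cam);save(im,cam+'0.png');np.save(cam+'0.npy',W)
    for q in('power_pack','cover_lip','cover_hinge','tape_measure','driver_red','battery_pack'):
        print(cam,q,[(np.round(r['point'],3),round(r['confidence'],2)) for r in nets.place_of(q,cam)][:2])
E
```

```text
pics
{'time_s': np.float64(0.0), 'qpos': array([69.392, 18.44 , -4.016, 83.174,  1.296, 78.541, -3.261]), 'joint_velocities': array([ 0.051, -0.045,  0.131,  0.06 , -0.006, -0.04 , -0.006]), 'effort': array([ 0.0000e+00, -4.9129e+01, -4.0400e-01, -3.1253e+01, -6.4000e-02,
        4.4000e-02,  0.0000e+00]), 'tool_pos': array([ 0.237, -0.605,  0.221]), 'tool_rot': array([-1.79891e+02,  7.00000e-03,  2.14170e+01]), 'force': array([-0.094, -0.073,  0.071]), 'wrist_torque': array([0.003, 0.027, 0.026]), 'grasp_force': np.float64(0.0), 'grip_width': np.float64(0.087)}
scene power_pack [(array([ 0.615, -0.177,  0.001]), 0.96)]
scene cover_lip [(array([ 0.544, -0.186,  0.099]), 0.86)]
scene cover_hinge [(array([ 0.684, -0.175,  0.1  ]), 0.93)]
scene tape_measure [(array([ 0.653, -0.396,  0.002]), 0.89)]
scene driver_red [(array([ 0.408, -0.225,  0.   ]), 0.76), (array([ 0.616, -0.18 ,  0.001]), 0.28)]
scene battery_pack [(array([0.574, 0.123, 0.002]), 0.75)]
top power_pack [(array([ 0.619, -0.18 , -0.   ]), 0.8)]
top cover_lip [(array([ 0.544, -0.188,  0.102]), 0.82)]
top cover_hinge [(array([ 0.682, -0.177,  0.099]), 0.77)]
top tape_measure []
top driver_red [(array([ 0.545, -0.187,  0.102]), 0.4), (array([ 0.68 , -0.175,  0.1  ]), 0.38)]
top battery_pack [(array([ 0.572,  0.119, -0.   ]), 0.81)]
```

View pictures.

View pics/scene0.png

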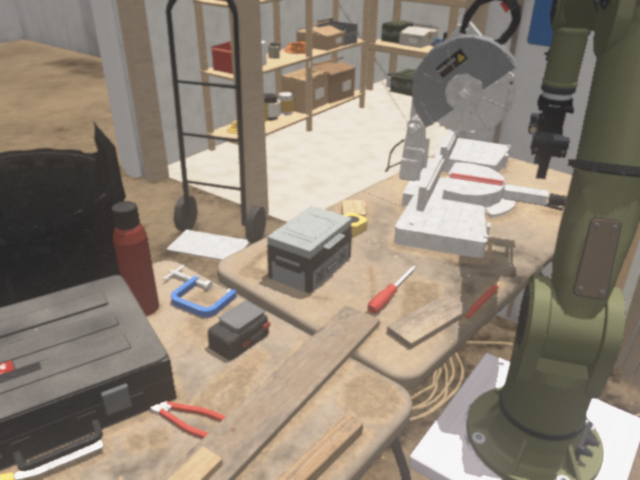

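View pics/top0.png

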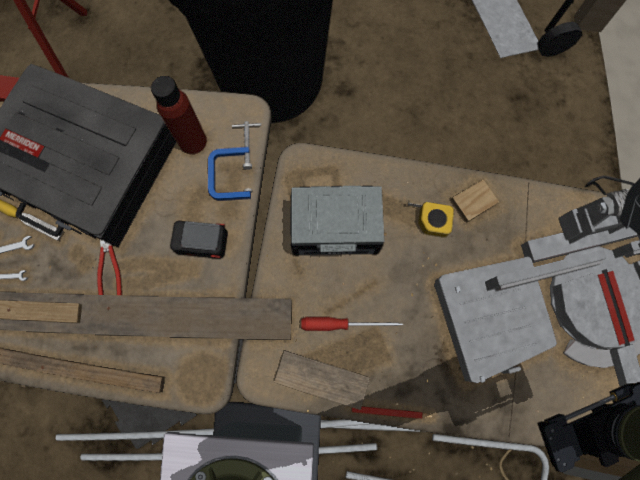

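```bash
python3 - <<'E'
from h import *
W=np.load('top0.npy')
# pack yaw from cover top points
m=(W[...,2]>.112)&(W[...,2]<.13)&(abs(W[...,0]-.61)<.12)&(abs(W[...,1]+.18)<.14)
p=W[m][:,:2].astype(np.float32);print(m.sum(),cv2.minAreaRect(p),np.median(W[m][:,2]))
m=(W[...,2]>.095)&(W[...,2]<.112)&(abs(W[...,0]-.545)<.03)&(abs(W[...,1]+.18)<.14)
p=W[m];print(m.sum(),np.percentile(p,[2,50,98],axis=0))
for n in('top0.npy','scene0.npy'):
    W=np.load(n);m=(W[...,2]>.01)&(W[...,0]>.3)&(W[...,0]<.5)&(abs(W[...,1]+.2)<.2)&(W[...,2]<.06)
    p=W[m];print(m.sum(),np.percentile(p,[1,50,99],axis=0).round(3).tolist())
E
```

```text
5160 ((0.6159613132476807, -0.1836821436882019), (0.1201011911034584, 0.1858416050672531), 4.23792839050293) 0.12234507749681342
423 [[ 0.54212174 -0.27372311  0.09622817]
 [ 0.55257665 -0.18830636  0.1048276 ]
 [ 0.56406391 -0.09351152  0.11084439]]
3521 [[0.301, -0.302, 0.013], [0.396, -0.088, 0.019], [0.45, -0.002, 0.031]]
2232 [[0.301, -0.287, 0.011], [0.391, -0.082, 0.019], [0.448, -0.002, 0.03]]
```

```bash
python3 - <<'E'
from h import *
for n in('top0.npy','scene0.npy'):
    W=np.load(n)
    for y0 in np.arange(-.7,-.1,.1):
        print(n,round(y0,1),[ (lambda z: round(float(np.nanmax(z)),2) if z.size else None)(W[...,2][(W[...,1]>y0)&(W[...,1]<y0+.1)&(W[...,0]>x0)&(W[...,0]<x0+.1)]) for x0 in (.1,.2,.3,.4,.5,.6,.7)])
    m=(W[...,2]>.01)&(W[...,0]>.38)&(W[...,0]<.45)&(W[...,1]<-.1)&(W[...,1]>-.35)
    p=W[m];print(np.percentile(p,[1,50,99],axis=0).round(3).tolist())
# goal: tilt 45 fwd, pack yaw 4.2
p,R=tool()
for a in(0,45):
    G=Ro.from_euler('xyz',[180,0,4.2],degrees=True).as_matrix()@Ro.from_euler('y',a,degrees=True).as_matrix()
    print(a,Ro.from_matrix(R.T@G).as_rotvec(degrees=True))
print('shift',R.T@(np.array([.47,-.195,.26])-p)*1000)
E
```

```text
top0.npy -0.7 [0.0, 0.43, 0.34, 0.07, 0.15, 0.23, 0.01]
top0.npy -0.6 [0.4, 0.48, 0.06, 0.15, 0.15, 0.02, 0.03]
top0.npy -0.5 [0.01, 0.63, 0.07, 0.07, 0.06, 0.04, 0.02]
top0.npy -0.4 [0.01, 0.01, 0.01, 0.02, 0.01, 0.04, 0.01]
top0.npy -0.3 [-0.0, 0.03, 0.03, 0.03, 0.13, 0.13, 0.01]
top0.npy -0.2 [0.01, 0.03, 0.03, 0.03, 0.13, 0.13, 0.01]
[[0.388, -0.329, 0.013], [0.405, -0.175, 0.025], [0.418, -0.121, 0.032]]
scene0.npy -0.7 [0.55, 0.6, 0.34, 0.07, 0.14, 0.23, 0.0]
scene0.npy -0.6 [0.57, 0.61, 0.06, 0.14, 0.14, 0.02, 0.02]
scene0.npy -0.5 [0.63, 0.62, 0.06, 0.14, 0.13, 0.04, 0.02]
scene0.npy -0.4 [0.64, 0.01, 0.0, 0.02, 0.01, 0.04, None]
scene0.npy -0.3 [0.65, 0.02, 0.03, 0.03, 0.13, 0.13, 0.0]
scene0.npy -0.2 [0.66, 0.02, 0.03, 0.03, 0.13, 0.13, 0.01]
[[0.385, -0.321, 0.011], [0.398, -0.16, 0.023], [0.413, -0.116, 0.031]]
0 [9.50475336e-03 3.47371427e-03 1.72177804e+01]
45 [-6.751351   44.65723192 16.32468638]
shift [ 366.39545477 -296.86531608  -37.44351936]
```

```bash
python3 -m creep '[{"tx":31,"ty":-25,"tz":-5,"wz":5,"gripper":-1},{"tx":62,"ty":-50,"tz":-10,"wz":10,"gripper":-1},{"tx":93,"ty":-75,"tz":-15,"wz":17,"gripper":-1},{"tx":124,"ty":-100,"tz":-20,"wz":17,"gripper":-1},{"tx":155,"ty":-125,"tz":-25,"wz":17,"gripper":-1}]' 5
python3 - <<'E'
from h import *
p,R=tool();print(p,R.T@(np.array([.47,-.195,.26])-p)*1000,get_obs()['qpos'])
E
```

```text
[ 0.23731108 -0.60516613  0.22263325] [ 366.39545477 -296.86531608  -37.44351936] [69.38935119 18.388935   -4.01289479 83.10604116  1.2961329  78.54135902
 -3.25881451]validation failed for argument at $[0]...
```

```bash
python3 -m creep '[{"wx":0,"wy":0,"wz":5,"tx":31,"ty":-25,"tz":-5,"gripper":-1},{"wx":0,"wy":0,"wz":10,"tx":62,"ty":-50,"tz":-10,"gripper":-1},{"wx":0,"wy":0,"wz":17,"tx":93,"ty":-75,"tz":-15,"gripper":-1},{"wx":0,"wy":0,"wz":17,"tx":124,"ty":-100,"tz":-20,"gripper":-1},{"wx":0,"wy":0,"wz":17,"tx":155,"ty":-125,"tz":-25,"gripper":-1}]' 5
python3 - <<'E'
from h import *
p,R=tool();print(p,R.T@(np.array([.47,-.195,.26])-p)*1000,get_obs()['qpos'])
E
```

```text
time_s: 1.12
tool_pos: [0.3367, -0.4304, 0.248]
tool_rot: [180.0, -0.0, 4.4]
force: [1.5, -0.4, 0.4]
grip_width: 0.0617
grasp_force: 0.0
[ 0.33667907 -0.43044846  0.24797266] [ 150.93775065 -224.55694945  -12.12755978] [ 57.48678495   5.48262333  -8.90067966  95.63393713   0.87451058
  78.91776639 -37.15570577]
```

```bash
python3 -m creep '[{"wx":0,"wy":6,"wz":0,"tx":22,"ty":-33,"tz":-2,"gripper":-1},{"wx":0,"wy":12,"wz":0,"tx":44,"ty":-66,"tz":-4,"gripper":-1},{"wx":0,"wy":18,"wz":0,"tx":66,"ty":-99,"tz":-6,"gripper":-1},{"wx":0,"wy":24,"wz":0,"tx":88,"ty":-132,"tz":-8,"gripper":-1},{"wx":0,"wy":30,"wz":0,"tx":110,"ty":-165,"tz":-10,"gripper":-1}]' 5
python3 - <<'E'
from h import *
p,R=tool();print(p,R.T@(np.array([.47,-.195,.26])-p)*1000,get_obs()['qpos'])
E
```

```text
time_s: 1.53
tool_pos: [0.4338, -0.2581, 0.2588]
tool_rot: [179.9, -30.3, 4.4]
force: [-0.9, 1.0, 0.3]
grip_width: 0.028
grasp_force: 0.0
[ 0.43382967 -0.25814668  0.25883217] [ 35.92474271 -60.20679089  19.53751934] [ 55.5152724  -16.09193502  -9.94845251 119.66703369 -30.01407741
  58.9519005  -28.32163953]
```

```bash
python3 -m creep '[{"wx":0,"wy":3,"wz":0,"tx":2,"ty":-20,"tz":24,"gripper":-1},{"wx":0,"wy":6,"wz":0,"tx":4,"ty":-40,"tz":50,"gripper":-1},{"wx":0,"wy":9,"wz":0,"tx":6,"ty":-53,"tz":76,"gripper":-1},{"wx":0,"wy":12,"wz":0,"tx":7,"ty":-55,"tz":100,"gripper":-1},{"wx":0,"wy":15,"wz":0,"tx":7,"ty":-55,"tz":124,"gripper":-1}]' 5
python3 - <<'E'
from h import *
p,R=tool();print(p,R.T@(np.array([.50,-.189,.15])-p)*1000,get_obs()['qpos'])
E
```

```text
time_s: 1.95
tool_pos: [0.4969, -0.1981, 0.1535]
tool_rot: [179.8, -45.1, 4.6]
force: [0.8, -0.0, 1.0]
grip_width: 0.0017
grasp_force: 0.0
[ 0.49685511 -0.19814985  0.15345025] [ 0.28808982 -8.88628887  5.14444154] [ 42.95177695 -12.29642692  -4.58913407 137.0794583  -60.83874604
  34.39834777  -1.36705314]
```

```bash
python3 - <<'E'
from h import *
im,W=cloud('wrist');save(im,'w1.png')
for c in('wrist','scene'):
  if c=='scene': im,W=cloud(c);save(im[160:340,200:480].repeat(2,0).repeat(2,1),'s1.png')
  for q in('cover_lip','power_pack'):
    print(c,q,[(np.round(r['point'],4),round(r['confidence'],2)) for r in nets.place_of(q,c)][:2])
p,R=tool();print(p,get_obs()['qpos'])
lip=np.array([.5464,-.1862,.101])
for nm,off in(('pre',(-.034,-.029)),('in',(.006,-.029))):
    c,s=np.cos(np.radians(4.2)),np.sin(np.radians(4.2))
    t=lip+[off[0]*c,off[0]*s,off[1]]
    print(nm,t,R.T@(t-p)*1000)
E
```

```text
wrist cover_lip [(array([ 0.5403, -0.1878,  0.1019]), 0.62)]
wrist power_pack [(array([ 0.6186, -0.1792, -0.0019]), 0.66)]
scene cover_lip [(array([ 0.5435, -0.1885,  0.0998]), 0.8), (array([ 0.6503, -0.3954, -0.0013]), 0.66)]
scene power_pack [(array([ 0.6174, -0.1822,  0.0025]), 0.59)]
[ 0.49751525 -0.20018216  0.15612732] [ 43.15511508 -12.30964596  -4.61690751 136.69793621 -60.27444991
  34.69767661  -1.97947269]
pre [ 0.51249131 -0.1886901   0.072     ] [-48.39638806 -10.49469748  70.57907779]
in [ 0.55238389 -0.18576057  0.072     ] [-20.15602295 -10.35038968  98.90681955]
```

View pics/w1.png

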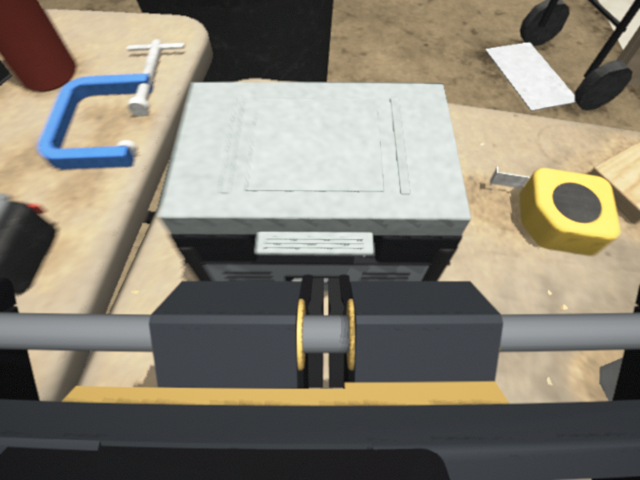

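View pics/s1.png

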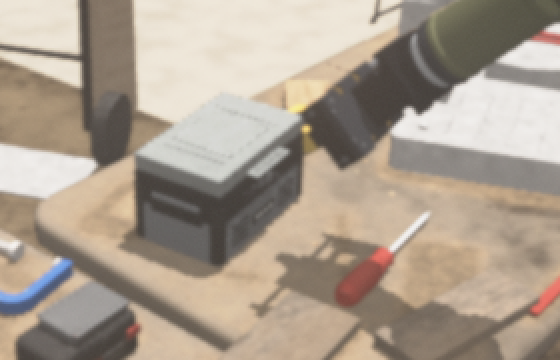

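```bash
python3 -m creep '[{"wx":0,"wy":0,"wz":0,"tx":-12,"ty":-3,"tz":18,"gripper":-1},{"wx":0,"wy":0,"wz":0,"tx":-24,"ty":-6,"tz":36,"gripper":-1},{"wx":0,"wy":0,"wz":0,"tx":-36,"ty":-9,"tz":54,"gripper":-1},{"wx":0,"wy":0,"wz":0,"tx":-49,"ty":-10,"tz":70,"gripper":-1},{"wx":0,"wy":0,"wz":0,"tx":-49,"ty":-10,"tz":70,"gripper":-1}]' 5
python3 - <<'E'
from h import *
p,R=tool();print(p,get_obs()['qpos'])
t=np.array([.550,-.186,.072]);print(R.T@(t-p)*1000)
E
```

```text
time_s: 2.67
tool_pos: [0.5103, -0.1874, 0.0679]
tool_rot: [-179.8, -44.9, 4.3]
force: [-0.0, 0.3, -0.5]
grip_width: 0.0003
grasp_force: 0.0
[ 0.51026446 -0.18737098  0.06787923] [ 41.2690997   -1.10748905  -6.1790347  140.20558941 -83.34535811
  27.05568995  22.71976059]
[31.05839444  1.7070053  25.10450273]
```

```bash
python3 -m creep '[{"wx":0,"wy":0,"wz":0,"tx":8,"ty":0,"tz":6,"gripper":-1},{"wx":0,"wy":0,"wz":0,"tx":16,"ty":1,"tz":12,"gripper":-1},{"wx":0,"wy":0,"wz":0,"tx":24,"ty":2,"tz":19,"gripper":-1},{"wx":0,"wy":0,"wz":0,"tx":31,"ty":2,"tz":25,"gripper":-1},{"wx":0,"wy":0,"wz":0,"tx":31,"ty":2,"tz":25,"gripper":-1}]' 5
python3 - <<'E'
from h import *
p,R=tool();print(p,get_obs()['qpos'])
im,W=cloud('wrist');save(im[180:330,220:440].repeat(3,0).repeat(3,1),'w2.png')
E
```

```text
time_s: 3.08
tool_pos: [0.5532, -0.1872, 0.0761]
tool_rot: [179.8, -45.2, 4.6]
force: [0.4, 0.5, -0.4]
grip_width: 0.0006
grasp_force: 0.0
[ 0.55315916 -0.18717108  0.07606278] [ 39.02873299   1.96765172  -7.96007299 135.96192277 -83.69586859
  24.24245534  20.11350077]
```

View pics/w2.png

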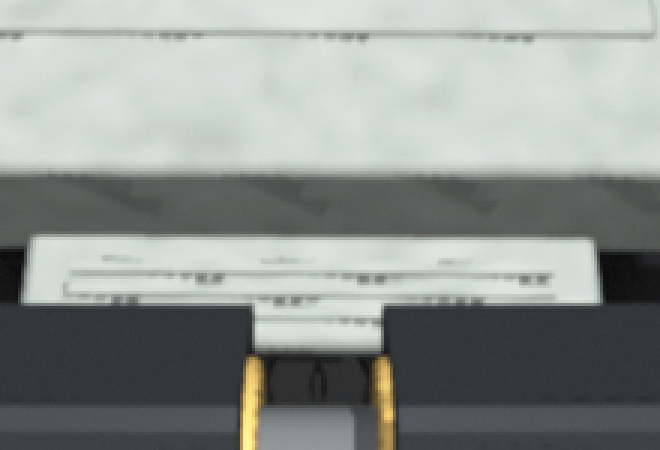

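```bash
cat > arc.py <<'E'
from h import *
import sys
H=np.array([.681,-.177,.100]);yaw=4.3
Y=Ro.from_euler('z',yaw,degrees=True).as_matrix()
def pose(th,de):
    t,d=np.radians([th,de]);e=np.array([-np.cos(t),0,np.sin(t)])
    D=np.array([np.cos(d),0,-np.sin(d)]);n=np.array([np.sin(d),0,np.cos(d)])
    P=H+Y@(.137*e+.014*D-.010*n)
    R=Y@Ro.from_euler('xyz',[180,0,0],degrees=True).as_matrix()@Ro.from_euler('y',90-de,degrees=True).as_matrix()
    return P,R
p,R=tool();print(p.round(4),get_obs()['qpos'].round(1),get_obs()['force'].round(1))
for a in sys.argv[1:]:
    th,de=map(float,a.split(','));P,G=pose(th,de)
    print(a,P.round(3),'t',(R.T@(P-p)*1000).round(0),'w',Ro.from_matrix(R.T@G).as_rotvec(degrees=True).round(1))
E
python3 arc.py 0,45 5,45 10,45 15,45 20,45
```

```text
[ 0.5519 -0.1869  0.0751] [ 39.1   1.9  -7.9 136.1 -83.7  24.3  20.2] [0.4 0.2 0.5]
0,45 [ 0.547 -0.187  0.083] t [ 2. -0. -9.] w [-0.1 -0.1  0.2]
5,45 [ 0.548 -0.187  0.095] t [ 11.  -0. -17.] w [-0.1 -0.1  0.2]
10,45 [ 0.549 -0.187  0.107] t [ 21.  -0. -24.] w [-0.1 -0.1  0.2]
15,45 [ 0.552 -0.187  0.118] t [ 31.  -0. -31.] w [-0.1 -0.1  0.2]
20,45 [ 0.555 -0.186  0.13 ] t [ 41.  -0. -36.] w [-0.1 -0.1  0.2]
```

```bash
python3 -m creep '[{"wx":0,"wy":0,"wz":0,"tx":4,"ty":0,"tz":-6,"gripper":-1},{"wx":0,"wy":0,"wz":0,"tx":13,"ty":0,"tz":-15,"gripper":-1},{"wx":0,"wy":0,"wz":0,"tx":23,"ty":0,"tz":-22,"gripper":-1},{"wx":0,"wy":0,"wz":0,"tx":33,"ty":0,"tz":-29,"gripper":-1},{"wx":0,"wy":0,"wz":0,"tx":43,"ty":0,"tz":-34,"gripper":-1}]' 5
python3 arc.py 25,45 30,45 35,45 40,45 45,50
python3 - <<'E'
from h import *
im,W=cloud('scene');save(im[160:340,200:480].repeat(2,0).repeat(2,1),'s2.png')
for q in('cover_lip','power_pack'):
    print(q,[(np.round(r['point'],4),round(r['confidence'],2)) for r in nets.place_of(q,'scene')][:2])
E
```

```text
time_s: 3.55
tool_pos: [0.5559, -0.1862, 0.1285]
tool_rot: [-180.0, -45.0, 4.4]
force: [0.2, 0.3, -0.4]
grip_width: 0.0004
grasp_force: 0.4
[ 0.5559 -0.1862  0.1285] [ 39.2  -4.1  -8.3 133.6 -67.1  26.9   0.9] [ 0.2  0.3 -0.4]
25,45 [ 0.56  -0.186  0.141] t [12.  0. -6.] w [-0.1  0.   0.1]
30,45 [ 0.566 -0.186  0.152] t [23.  0. -9.] w [-0.1  0.   0.1]
35,45 [ 0.572 -0.185  0.162] t [ 35.   0. -12.] w [-0.1  0.   0.1]
40,45 [ 0.579 -0.185  0.171] t [ 47.   0. -14.] w [-0.1  0.   0.1]
45,50 [ 0.586 -0.184  0.18 ] t [ 57.   0. -15.] w [-0.1 -5.   0.1]
cover_lip [(array([ 0.5512, -0.1868,  0.1452]), 0.86)]
power_pack [(array([ 0.6168, -0.1802, -0.0018]), 0.65)]
```

View pics/s2.png

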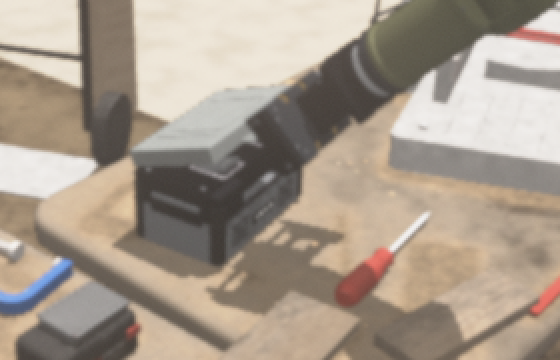

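```bash
python3 -m creep '[{"wx":0,"wy":0,"wz":0,"tx":12,"ty":0,"tz":-5,"gripper":-1},{"wx":0,"wy":0,"wz":0,"tx":23,"ty":0,"tz":-8,"gripper":-1},{"wx":0,"wy":0,"wz":0,"tx":35,"ty":0,"tz":-11,"gripper":-1},{"wx":0,"wy":0,"wz":0,"tx":47,"ty":0,"tz":-13,"gripper":-1},{"wx":0,"wy":-5,"wz":0,"tx":57,"ty":0,"tz":-14,"gripper":-1}]' 5
python3 arc.py 50,55 55,61 60,67 65,73 70,79
python3 - <<'E'
from h import *
im,W=cloud('scene')
for q in('cover_lip','power_pack'):
    print(q,[(np.round(r['point'],4),round(r['confidence'],2)) for r in nets.place_of(q,'scene')][:2])
E
```

```text
time_s: 4.12
tool_pos: [0.583, -0.1825, 0.173]
tool_rot: [-179.5, -41.7, 4.3]
force: [-0.1, 1.0, 0.2]
grip_width: 0.0006
grasp_force: 0.2
[ 0.583  -0.1825  0.173 ] [ 39.8  -5.  -12.1 126.3 -47.5  30.4 -22.3] [-0.1  1.   0.2]
50,55 [ 0.593 -0.184  0.188] t [17.  2. -4.] w [-0.4 -6.7 -0. ]
55,61 [ 0.601 -0.183  0.195] t [28.  2. -5.] w [ -0.4 -12.7   0. ]
60,67 [ 0.609 -0.182  0.202] t [39.  2. -4.] w [ -0.4 -18.7   0. ]
65,73 [ 0.618 -0.182  0.208] t [49.  2. -3.] w [ -0.4 -24.7   0.1]
70,79 [ 0.627 -0.181  0.213] t [60.  2. -1.] w [ -0.4 -30.7   0.1]
cover_lip [(array([ 0.5805, -0.1839,  0.1911]), 0.73)]
power_pack [(array([ 0.6174, -0.1786,  0.0018]), 0.67)]
```

```bash
python3 -m creep '[{"wx":0,"wy":-6,"wz":0,"tx":14,"ty":2,"tz":-4,"gripper":-1},{"wx":0,"wy":-12,"wz":0,"tx":25,"ty":2,"tz":-5,"gripper":-1},{"wx":0,"wy":-18,"wz":0,"tx":36,"ty":2,"tz":-4,"gripper":-1},{"wx":0,"wy":-24,"wz":0,"tx":47,"ty":2,"tz":-3,"gripper":-1},{"wx":0,"wy":-30,"wz":0,"tx":58,"ty":2,"tz":-1,"gripper":-1}]' 5
python3 arc.py 75,82 79,85 83,88 86,90 89,90
python3 - <<'E'
from h import *
im,W=cloud('scene')
for q in('cover_lip','power_pack'):
    print(q,[(np.round(r['point'],4),round(r['confidence'],2)) for r in nets.place_of(q,'scene')][:2])
save(im[120:340,200:480].repeat(2,0).repeat(2,1),'s3.png')
E
```

```text
time_s: 4.68
tool_pos: [0.6267, -0.1822, 0.2154]
tool_rot: [-179.8, -13.3, 4.6]
force: [0.4, 1.1, -0.7]
grip_width: 0.0003
grasp_force: 0.0
[ 0.6267 -0.1822  0.2154] [ 34.5  10.9 -20.1  94.9  -1.   62.4 -70. ] [ 0.4  1.1 -0.7]
75,82 [ 0.638 -0.18   0.217] t [11. -1.  1.] w [-0.3 -5.3  0.3]
79,85 [ 0.646 -0.18   0.22 ] t [20. -1.  0.] w [-0.3 -8.3  0.3]
83,88 [ 0.655 -0.179  0.222] t [29. -1.  0.] w [ -0.3 -11.3   0.3]
86,90 [ 0.661 -0.178  0.223] t [36. -1.  1.] w [ -0.3 -13.3   0.3]
89,90 [ 0.669 -0.178  0.223] t [43. -1.  2.] w [ -0.3 -13.3   0.3]
cover_lip [(array([ 0.6369, -0.1785,  0.2307]), 0.8)]
power_pack [(array([ 0.6162, -0.181 ,  0.0028]), 0.86)]
```

View pics/s3.png

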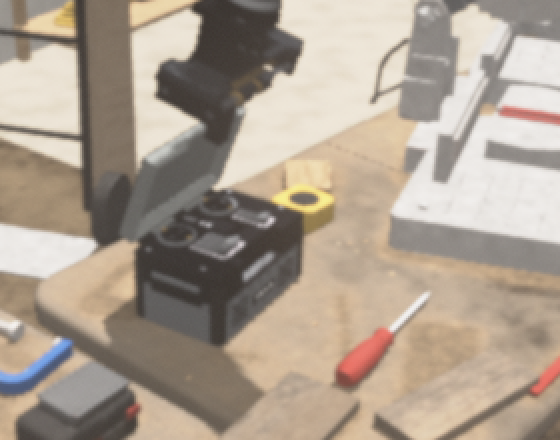

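```bash
python3 -m creep '[{"wx":0,"wy":-4,"wz":0,"tx":9,"ty":-1,"tz":1,"gripper":-1},{"wx":0,"wy":-8,"wz":0,"tx":18,"ty":-1,"tz":0,"gripper":-1},{"wx":0,"wy":-11,"wz":0,"tx":26,"ty":-1,"tz":0,"gripper":-1},{"wx":0,"wy":-13,"wz":0,"tx":34,"ty":-1,"tz":0,"gripper":-1},{"wx":0,"wy":-13,"wz":0,"tx":41,"ty":-1,"tz":0,"gripper":-1}]' 5
python3 - <<'E'
from h import *
im,W=cloud('scene');print(tool()[0])
for q in('cover_lip','power_pack','outlet_switch_face'):
    print(q,[(np.round(r['point'],4),round(r['confidence'],2)) for r in nets.place_of(q,'scene')][:2])
E
```

```text
time_s: 5.25
tool_pos: [0.6666, -0.1752, 0.2218]
tool_rot: [-179.5, -0.3, 4.9]
force: [-0.3, 0.4, -1.0]
grip_width: 0.0004
grasp_force: 0.0
[ 0.66753989 -0.17539614  0.22235693]
cover_lip [(array([ 0.7388, -0.1728,  0.2256]), 0.72)]
power_pack [(array([ 0.6141, -0.1807,  0.0009]), 0.82)]
outlet_switch_face [(array([ 0.5804, -0.1485,  0.1068]), 0.63)]
```

```bash
python3 -m creep '[{"wx":0,"wy":0,"wz":0,"tx":-20,"ty":0,"tz":-5,"gripper":-1},{"wx":0,"wy":0,"wz":0,"tx":-45,"ty":-8,"tz":0,"gripper":-1},{"wx":0,"wy":0,"wz":0,"tx":-65,"ty":-20,"tz":10,"gripper":-1},{"wx":0,"wy":0,"wz":0,"tx":-84,"ty":-34,"tz":25,"gripper":-1},{"wx":0,"wy":0,"wz":0,"tx":-84,"ty":-34,"tz":50,"gripper":-1}]' 5
python3 - <<'E'
from h import *
for c in('scene','wrist'):
  im,W=cloud(c)
  if c=='wrist': save(im,'w4.png')
  for q in('cover_lip','power_pack','outlet_switch_face'):
    print(c,q,[(np.round(r['point'],4),round(r['confidence'],2)) for r in nets.place_of(q,c)][:2])
p,R=tool();print(p,R.T@(np.array([.581,-.148,.12])-p)*1000)
E
```

```text
time_s: 5.87
tool_pos: [0.5784, -0.1482, 0.1763]
tool_rot: [-179.9, -0.7, 4.7]
force: [1.2, 0.7, -0.1]
grip_width: 0.0005
grasp_force: 0.0
scene cover_lip [(array([ 0.7401, -0.1705,  0.2221]), 0.66), (array([0.5732, 0.1232, 0.0012]), 0.52)]
scene power_pack [(array([ 0.6153, -0.1798,  0.0018]), 0.69)]
scene outlet_switch_face [(array([ 0.737 , -0.1723,  0.2208]), 0.46), (array([ 0.584 , -0.1502,  0.1081]), 0.42)]
wrist cover_lip [(array([5.691e-01, 1.235e-01, 3.000e-04]), 0.38)]
wrist power_pack [(array([ 6.162e-01, -1.837e-01, -3.000e-04]), 0.96)]
wrist outlet_switch_face [(array([ 0.5839, -0.1514,  0.1093]), 0.58)]
[ 0.5822377  -0.15034367  0.17526415] [-1.66222167 -2.2673543  55.25619242]
```

View pics/w4.png

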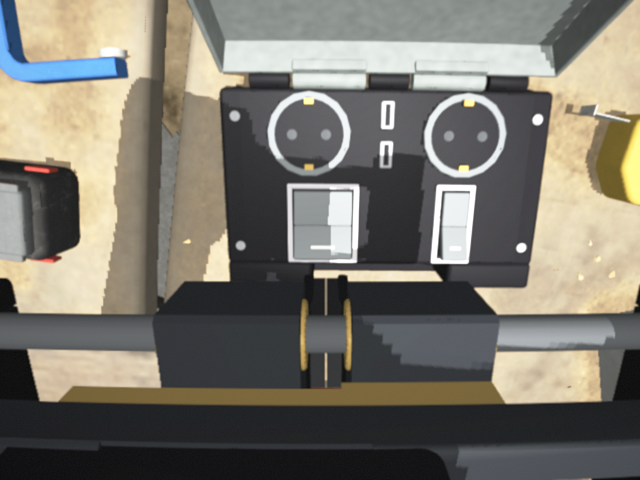

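```bash
python3 -m creep '[{"wx":0,"wy":0,"wz":0,"tx":0,"ty":0,"tz":20,"gripper":-1},{"wx":0,"wy":0,"wz":0,"tx":0,"ty":-1,"tz":40,"gripper":-1},{"wx":0,"wy":0,"wz":0,"tx":-1,"ty":-1,"tz":55,"gripper":-1},{"wx":0,"wy":0,"wz":0,"tx":-1,"ty":-1,"tz":60,"gripper":-1},{"wx":0,"wy":0,"wz":0,"tx":-1,"ty":-1,"tz":62,"gripper":-1}]' 5
python3 -m creep '[{"wx":0,"wy":0,"wz":0,"tx":0,"ty":0,"tz":2,"gripper":-1},{"wx":0,"wy":0,"wz":0,"tx":0,"ty":0,"tz":4,"gripper":-1},{"wx":0,"wy":0,"wz":0,"tx":0,"ty":0,"tz":6,"gripper":-1},{"wx":0,"wy":0,"wz":0,"tx":0,"ty":0,"tz":8,"gripper":-1},{"wx":0,"wy":0,"wz":0,"tx":0,"ty":0,"tz":8,"gripper":-1}]' 5
```

```text
time_s: 6.68
tool_pos: [0.5802, -0.1486, 0.1113]
tool_rot: [-179.7, -0.4, 4.7]
force: [-1.0, 1.4, 1.6]
grip_width: 0.001
grasp_force: 0.8
time_s: 7.1
tool_pos: [0.5814, -0.1489, 0.1054]
tool_rot: [-179.8, -0.6, 4.7]
force: [-2.5, -0.4, 5.9]
grip_width: 0.0007
grasp_force: 3.5
```

```bash
python3 -m creep '[{"wx":0,"wy":0,"wz":0,"tx":0,"ty":0,"tz":1,"gripper":-1},{"wx":0,"wy":0,"wz":0,"tx":0,"ty":0,"tz":2,"gripper":-1},{"wx":0,"wy":0,"wz":0,"tx":0,"ty":0,"tz":3,"gripper":-1},{"wx":0,"wy":0,"wz":0,"tx":0,"ty":0,"tz":3,"gripper":-1},{"wx":0,"wy":0,"wz":0,"tx":0,"ty":0,"tz":3,"gripper":-1}]' 5
```

```text
time_s: 7.52
tool_pos: [0.5815, -0.1489, 0.1051]
tool_rot: [-179.9, -0.6, 4.7]
force: [-9.4, 2.0, 20.3]
grip_width: 0.0005
grasp_force: 10.1
```

```bash
python3 -m creep '[{"wx":0,"wy":0,"wz":0,"tx":0,"ty":0,"tz":-5,"gripper":-1},{"wx":0,"wy":0,"wz":0,"tx":0,"ty":0,"tz":-25,"gripper":-1},{"wx":0,"wy":0,"wz":0,"tx":-10,"ty":0,"tz":-50,"gripper":-1},{"wx":0,"wy":0,"wz":0,"tx":-25,"ty":0,"tz":-75,"gripper":-1},{"wx":0,"wy":0,"wz":0,"tx":-35,"ty":0,"tz":-90,"gripper":-1}]' 5
python3 - <<'E'
from h import *
for c in('scene','wrist'):
  im,W=cloud(c)
  if c=='wrist': save(im,'w5.png')
  for q in('cover_lip','power_pack','outlet_switch_face'):
    print(c,q,[(np.round(r['point'],4),round(r['confidence'],2)) for r in nets.place_of(q,c)][:2])
E
```

```text
time_s: 7.93
tool_pos: [0.5458, -0.152, 0.1933]
tool_rot: [-179.9, -0.7, 4.7]
force: [1.0, 0.1, 0.3]
grip_width: 0.0006
grasp_force: 0.0
scene cover_lip [(array([ 0.7371, -0.172 ,  0.2223]), 0.87), (array([ 0.408 , -0.2278, -0.0008]), 0.38)]
scene power_pack [(array([ 0.6194, -0.1793,  0.0027]), 0.85), (array([ 6.481e-01, -3.974e-01, -2.000e-04]), 0.46)]
scene outlet_switch_face [(array([ 0.5859, -0.1515,  0.104 ]), 0.59)]
wrist cover_lip [(array([ 0.6842, -0.1788,  0.1015]), 0.63)]
wrist power_pack [(array([ 0.6176, -0.1803,  0.0007]), 0.86)]
wrist outlet_switch_face [(array([ 0.5856, -0.1501,  0.1042]), 0.65)]
```

View pics/w5.png

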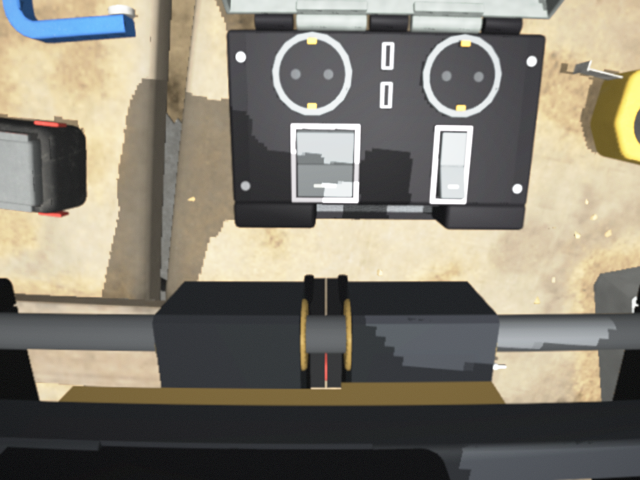

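The cover rests open, and the wide rocker at (325,163) is pressed level, with its face at 104 mm. The narrow rocker at (452,165) and the pack have not moved, so I'm handing in.

```bash
python3 -c "
from cell import env
print(env.sign_off())"
```

```text
the job is handed in; nothing more can be done
None
```

I handed the job in after about 8 s of robot time: the cover leans open on its stop, the wide rocker is pressed home and the narrow one looks untouched; no verdict came back, and the bystanders were not re-measured at the end.

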